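# Pull the burr carrier out of a coffee grinder with the threaded puller

### The arm

A 7-joint arm with a two-finger parallel gripper is mounted at the origin on the work surface. World frame = base frame: x ahead of the robot, y to its left, z up, the work surface at z = 0. Lengths are in m, angles in degrees, forces in N, time in s.
With the tool pointing down it reaches from about 0.425 to 1.025 m from the base axis. Payload 9.4 kg.
Tool frame: the origin (TCP) lies at the very end of the fingers, on their centre line; the grasp point (between the pads) lies 19 mm behind it; z points along the fingers, y is the direction in which the jaws open and shut (so a half turn about z gives the same grasp; the last joint's range is limited). The gripper opens to 85 mm and grips with 20 to 120 N. Pads are 22 mm wide; open, the fingers measure 114 mm over their backs; the gripper's body (76 mm by 85 mm) begins 54 mm behind the grasp point. The pads swing forward as they close: fully open they stand 13 mm farther back than shut.
Start: joints at [-70.113, 34.337, -0.143, 91.639, 0.103, 54.024, -4.572], TCP at [0.298, 0.661, 0.211] pointing down, gripper open.
Joint ranges: [-147.43, 147.43], [-19.82, 112.94], [-74.19, 73.91], [6.32, 146.72], [-59.91, 239.91], [6.04, 106.73], [-150.56, 150.56]. Speed limits (degrees/s): [127.2, 127.2, 172.46, 172.46, 180, 180, 180].

### API

Orientations are given as [roll, pitch, yaw] about the fixed x, y, z axes, in that order (R = Rz(yaw) Ry(pitch) Rx(roll)).
In Python, from rig import r, cams, job, spotter gives the robot as it stands.
- The arm moves only by the tool send_rows, never from a script. Its argument "motion" is a list of rows, each an object of numbers: "dx", "dy", "dz": the shift along the tool's x, y, z in cm; "twist": the turn about the tool's z in rad. A call has 1 to 8 rows; each row is the pose to reach, as a shift and turn from the pose commanded when the call began, along the tool's axes at that moment; what a row does not reach only later rows make up. A row lasts 1/12 s, in which the tool goes at most 41.7 mm and 7.16 degrees, less where a joint would pass 70% of its speed; a pose out of reach is approached as far as the arm can. A call with a gripper value outside its range is refused whole. "claw" is the opening, from -1 (shut) to 1 (fully open), set as the call begins (left out, the last holds). The fingers move at their own pace and stop on an object; "grip_force" is the grip in N (left out, the last holds). Time passes only in rows, so rows that repeat a pose let the fingers close. It gives the time, the measured TCP pose, the force and the opening at its end, in the units of the state.
- r.get_obs(): the state, without advancing time (a new reading comes with each control period).
- cams.get_image(name): name is "side" or "top" or "wrist"; returns (picture, depth): 420x560x3 uint8, red, green, blue; 420x560 float32, m along the optical axis (not along the pixel's ray), 0 where there is no reading.
- cams.calibration(name): a dict with "camera_matrix" (3x3 intrinsics, pixels), "R" (3x3) and "t" (3): a world point X has camera coordinates R X + t; the wrist camera has in their place "tool_from_camera" (4x4, takes a point from camera to tool coordinates, whose origin is the TCP and whose axes are the flange's). Camera axes: x right, y down, z forward; pixel columns grow to the right and rows downward; lengths in m; the calibration is good to about 2 mm. A picture is of the moment at which its call begins: read the wrist's pose just before it. calibration takes no time and is no camera call.
- job.job_done(): hands the job in, once; it reports no verdict.
Trained networks look in the newest picture that a camera, given by its name, has taken for a name from the list of things; names that differ only in an ending like _2 or _b are one class to them, and where a whole thing is asked for, a point or a joint stands for the part that bears it (a point fixed in the world has none). Each returns a list of dicts, best first, with "score" (0 to 1); they miss things now and then, are a little off and sometimes report something else, mostly with a low value. They report only what shows in the picture. A call takes as long as a camera call. They do not tell look-alikes from the thing itself.
- spotter.cut_out(camera, label): "region" (420x560 bool, what is visible of it).
- spotter.mark_of(camera, label): "centre" ([x, y, z] in m, in the coordinates of the camera as it stood for that picture, good to about 4 mm: a listed point, or the origin of a listed thing).
The state is a dict: "clock": time; "joints": joint angles; "dq": joint speeds; "tau": joint torques, N m; "tool_pos": TCP position; "tool_rot": TCP orientation; "contact_force": force on the tool from outside, world axes, zero at the start; "ft_torque": the same for the moment, N m; "grip_width": opening from 0.0 (shut) to 1.0 (fully open).
Only numpy, scipy, OpenCV 4.12 (cv2) and the standard library are available. Lean on these libraries where they do the work, as an engineer would, in place of code of your own. Each camera call takes 0.05 s, during which the arm holds its last target. There are 200 camera calls.

### The job

Take the orange-handled puller from its stand, thread it into the burr carrier in the coffee grinder head (drop it into the slot down to its collar, then screw it clockwise about a quarter turn) and pull the carrier straight up out of the grinder. Keeping it level, lower it gently onto the black liner of the cleaning tray before letting go, and leave the puller standing threaded in it. Leave the pitcher, cup, tamper and brush where they are.

Things in the scene. Friction and masses are not known exactly. Their poses are not given: they have to be found in the camera images.
- puller: Loose steel puller rod, 125 mm tall, 0.18 kg, upright in the stand. Origin: centre of its lower tip; z up the rod. Collar 32 mm across, underside 21 mm above the tip. Below it an 11 mm stem with a round cross pin (two thread lugs) 8 mm thick, 32 mm tip to tip, along its x (parallel to the handle), centre 5 mm above the tip.
- puller_handle (a point): Centre of the puller's orange wing handle, 105 mm above its tip: flat bar 70 mm long (along x), 14 mm thick (y), 40 mm tall; pinch it across the 14 mm. The shank below it is 16 mm across.
- stand: Dark wooden block, fixed, 90 x 70 x 40 mm (x, y, z), origin at the centre of its underside. A 40 x 16 mm slot (long along x) in its top holds the puller's lower end; the collar rests on the block. Lift the puller straight up, 25 mm or more, to free it.
- carrier: Burr carrier, the tapped plug: loose aluminium cup with brass top, 72 mm diameter, 40 mm tall, 0.45 kg. Origin: centre of its underside; z up. Two red ears, 12 mm wide, on its +y and -y sides (94 mm over both), sit in notches and keep it from turning. It sits 2 mm below the grinder's rim, so fingers cannot grip it.
- carrier_slot (a point): Middle of the carrier's top, 40 mm above its underside: thread entry slot 38 x 14 mm, long along x (square to the ears). Puller goes in with pins and handle along it (within 10 degrees, either way round) down to its collar: tip 21 mm below this point. Then turn clockwise from above, lead 3.5 mm per quarter turn: at least 55 degrees, 80 is good, stop near 95. Pulled, it hangs 1 mm below the collar.
- grinder: Grinder head without hopper, fixed. Origin: underside, on the chamber's axis. Dark round chamber 116 mm across, upright bore 75 mm wide (1.5 mm clearance round the carrier), bore floor 30 mm up. Flange 144 mm across; black motor block to its +x (to 170 mm from the axis, 50 mm tall), chute to its -x (to 100 mm).
- grinder_rim (a point): Middle of the grinder's bore at the rim, 72 mm above the bench. The carrier's underside starts 42 mm below it and must rise above it before moving sideways.
- tray: Cleaning tray, fixed, steel, 170 x 170 mm, rim 18 mm high, walls 4 mm, with a black rubber liner. Origin: centre of its underside. The liner's top, where the carrier is to stand, is 6 mm above the origin.
- pitcher: Bystander: steel milk pitcher, 80 mm across, 105 mm tall, handle at its +y; origin at the centre of its underside.
- cup: Bystander: blue cup, 84 mm across, 62 mm tall; origin at the centre of its underside.
- tamper: Bystander: dark wooden tamper, 58 mm across, 90 mm tall, upright; origin at the centre of its underside.
- brush: Bystander: cleaning brush, 160 mm long, lying along its x; origin at its underside near the middle.
There are look-alikes about, which are no part of the job. What is shaped like the puller but green is not meant. Several things look just like the tray: the one meant starts farthest from the robot's base.

How it is judged (in metres and radians):
On the way, in this order (a step that is already met when the one before it is completed fails the run):
1. the puller is threaded into the carrier (down to its collar and turned at least 55 degrees) while the carrier is still in the grinder (z of puller in the frame of carrier below 0.024 m and horizontal distance between puller and carrier below 0.008 m and angle between the x axis of puller and the x axis of carrier, either way round above 0.9 rad and z of carrier in the frame of grinder below 0.045 m and horizontal distance between carrier and grinder below 0.006 m), for 0.2 s.
2. the carrier, on the threaded puller, is pulled straight up clear of the grinder's rim (z of puller in the frame of carrier below 0.024 m and horizontal distance between puller and carrier below 0.008 m and angle between the x axis of puller and the x axis of carrier, either way round above 0.9 rad and z of carrier in the frame of grinder above 0.073 m and horizontal distance between carrier and grinder below 0.03 m and angle between carrier's own z axis and vertical below 0.2 rad), for 0.1 s.
3. the carrier is lowered onto the tray's liner (within 5 mm of it) with the puller still in the fingers, not dropped (z of puller in the frame of carrier below 0.024 m and horizontal distance between puller and carrier below 0.008 m and angle between the x axis of puller and the x axis of carrier, either way round above 0.9 rad and z of carrier in the frame of tray below 0.011 m and horizontal distance between carrier and tray below 0.06 m and contact force between the fingers and puller above 0.5 N), for 0.05 s.
At the end, for the whole second after the job is handed in: Carrier at rest, flat on the tray liner (underside 2 to 10 mm above the tray's, within 60 mm of its centre, tilt under 0.08 rad), puller upright (0.15 rad) and still threaded: tip under 24 mm above the carrier's underside, within 8 mm of its axis, turned over 0.9 rad from the slot (z of carrier in the frame of tray between 0.002 and 0.01 m and horizontal distance between carrier and tray below 0.06 m and angle between carrier's own z axis and vertical below 0.08 rad and z of puller in the frame of carrier below 0.024 m and horizontal distance between puller and carrier below 0.008 m and angle between the x axis of puller and the x axis of carrier, either way round above 0.9 rad and angle between puller's own z axis and vertical below 0.15 rad and linear speed of carrier below 0.02 m/s and linear speed of puller below 0.03 m/s); the robot touches nothing.
It fails at once if the carrier is tipped more than 0.4 rad (angle between carrier's own z axis and vertical above 0.4 rad).
It fails at once if the carrier hits the tray hard (over 60 N) (contact force between carrier and tray above 60 N).
It fails at once if the pitcher, cup, tamper or brush is moved more than 40 mm (distance of any of pitcher, cup, tamper, brush from where it was at the start of the episode above 0.04 m).
It also fails if it takes over 58 s, if anything falls off the work surface, if the arm or the gripper's body presses on something with over 40 N, if the wrist force passes 120 N, or if a joint passes its speed limit or range.

## Working session

There is one attempt and no reset: what is moved stays moved. The work goes in short steps, Python scripts to look and compute and a tool call to move; the robot and the scene stay as the last step left them, time stands still between calls to the robot, and variables do not carry over. Pictures are saved under pics/ and viewed, about 8 in all and at most 12, crops included, and the job is handed in when it is done.

Besides the shell and the picture viewer there is one more tool, called after "Request:" as name(argument=value, ...), one argument or row to a line, values as JSON. send_rows: Moves the arm, as the interface text tells. Its arguments: {"type":"object","properties":{"motion":{"type":"array","items":{"type":"object","properties":{"dx":{"type":"number"},"dy":{"type":"number"},"dz":{"type":"number"},"twist":{"type":"number"}}}},"claw":{"type":"number"},"grip_force":{"type":"number"}},"required":["motion"]}

```bash
ls; mkdir -p pics
cat > h.py <<'E'
import numpy as np, cv2
from rig import r, cams, job, spotter
from scipy.spatial.transform import Rotation as Ro
def shot(n,save=None):
    o=r.get_obs(); im,d=cams.get_image(n)
    if save: cv2.imwrite('pics/'+save,im[:,:,::-1])
    return o,im,d
def toworld(n,p,o):
    c=cams.calibration(n); p=np.atleast_2d(p)
    if n=='wrist':
        T=np.array(c['tool_from_camera']); q=p@T[:3,:3].T+T[:3,3]
        return q@Ro.from_euler('xyz',o['tool_rot'],degrees=True).as_matrix().T+np.array(o['tool_pos'])
    return (p-np.array(c['t']))@np.array(c['R'])
def px(n,p): 
    q=np.array(cams.calibration(n)['camera_matrix'])@np.ravel(p); return (q[:2]/q[2]).round()
def cloud(n,d,o,mask=None):
    K=np.array(cams.calibration(n)['camera_matrix']); v,u=np.nonzero((d>0) if mask is None else (d>0)&mask)
    z=d[v,u]; return toworld(n,np.c_[(u-K[0,2])/K[0,0]*z,(v-K[1,2])/K[1,1]*z,z],o),u,v
E
python3 - <<'E'
from h import *
o,im,d=shot('top','top.png'); print(o)
for l in ['puller','puller_handle','stand','carrier','carrier_slot','grinder','tray','pitcher','cup','tamper','brush']:
    for m in spotter.mark_of('top',l)[:5]:
        print(l,round(m['score'],2),toworld('top',m['centre'],o).round(3)[0],px('top',m['centre']))
E
```

```text
pics
{'clock': 0.0, 'joints': array([-70.11218338,  34.38637316,  -0.1455326 ,  91.6786096 ,
         0.10580957,  54.02348441,  -4.57259029]), 'dq': array([-0.00316508, -0.03334435,  0.06979202,  0.01233134,  0.1094465 ,
        0.12527805,  0.01523096]), 'tau': array([ 3.09018751e-04, -7.76437712e+01,  1.56450324e+00, -2.58009428e+01,
        1.22472807e-02,  9.02745291e-03, -5.01057389e-05]), 'tool_pos': array([0.29797799, 0.66040886, 0.2098081 ]), 'tool_rot': array([-1.79912209e+02,  1.03706555e-02,  1.55721989e+02]), 'contact_force': array([ 0.40951347,  0.37364268, -0.13197651]), 'ft_torque': array([-0.01132007,  0.01887521,  0.00447411]), 'grip_width': 0.9974150280926221}
puller 0.68 [ 0.364 -0.112 -0.   ] [315. 228.]
puller 0.55 [ 0.528 -0.265  0.016] [359. 178.]
puller 0.48 [ 0.647 -0.332 -0.003] [377. 144.]
puller 0.48 [ 0.407 -0.273 -0.   ] [362. 214.]
puller_handle 0.57 [ 0.644 -0.335  0.105] [384. 138.]
puller_handle 0.54 [ 0.529 -0.264  0.122] [365. 174.]
puller_handle 0.53 [ 0.408 -0.277  0.103] [369. 212.]
stand 0.8 [ 0.534 -0.263 -0.002] [358. 178.]
carrier 0.81 [0.543 0.302 0.029] [190. 177.]
carrier_slot 0.96 [0.54  0.302 0.067] [188. 176.]
grinder 0.6 [ 0.543  0.298 -0.003] [193. 178.]
tray 0.97 [ 0.261  0.303 -0.001] [192. 262.]
tray 0.9 [ 0.181 -0.349  0.004] [387. 282.]
tray 0.83 [ 0.571  0.002 -0.003] [280. 168.]
pitcher 0.67 [ 0.428  0.494 -0.005] [135. 213.]
cup 0.79 [ 0.431 -0.498 -0.   ] [428. 206.]
cup 0.17 [ 0.529 -0.262 -0.003] [357. 179.]
tamper 0.67 [ 0.404  0.088 -0.002] [255. 218.]
brush 0.57 [ 0.363 -0.112 -0.   ] [315. 229.]
```

View pics/top.png

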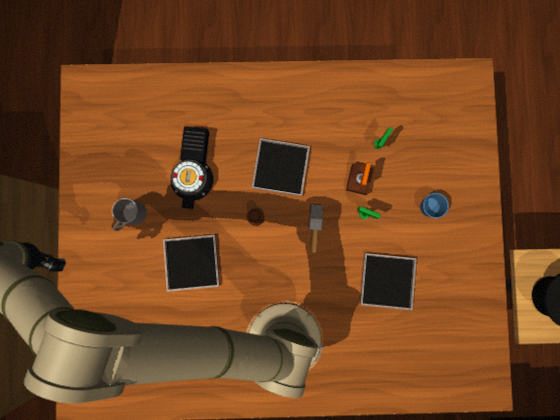

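Top view: the orange puller in the brown stand is at (365,174); the green look-alikes are at (384,138) and (369,212). There are three trays: (280,168), (192,262) and (387,282). The first lies 0.57 m from the base and the other two about 0.40 m, so (280,168) is meant. I'll confirm that in one crop and get the angles.

Run:
```python
from h import *
o,im,d=shot('top')
cv2.imwrite('pics/crop.png',cv2.resize(im[110:230,160:410],None,fx=3.2,fy=3.2,interpolation=cv2.INTER_CUBIC)[:,:,::-1])
hsv=cv2.cvtColor(im,cv2.COLOR_RGB2HSV)
m=(hsv[...,0]>6)&(hsv[...,0]<20)&(hsv[...,1]>200)&(hsv[...,2]>150)
P,u,v=cloud('top',d,o,m)
k=(P[:,2]>.09)&(abs(P[:,0]-.53)<.07)&(abs(P[:,1]+.26)<.07); Q=P[k]
print(len(Q),Q.min(0),Q.max(0),Q.mean(0)); 
if len(Q)>3:
    print(cv2.minAreaRect((Q[:,:2]*1000).astype(np.float32)))
# motor block direction & slot
P,u,v=cloud('top',d,o)
k=(P[:,2]>.04)&(P[:,2]<.06)&(abs(P[:,1]-.3)<.1)&(P[:,0]>.62)&(P[:,0]<.75)
print('motor',k.sum(),cv2.minAreaRect((P[k,:2]*1000).astype(np.float32)))
red=((hsv[...,0]<5)|(hsv[...,0]>174))&(hsv[...,1]>150)
P,u,v=cloud('top',d,o,red);k=(P[:,2]>.05)&(np.hypot(P[:,0]-.54,P[:,1]-.3)<.06);print('ears',P[k].round(3))
```

```text
92 [ 0.4934829  -0.27564492  0.13481361] [ 0.55933073 -0.24983947  0.14910059] [ 0.52601963 -0.26279195  0.14263713]
((526.8258056640625, -263.1609191894531), (11.980929374694824, 69.16764068603516), 75.66539001464844)
motor 627 ((661.8067626953125, 286.10784912109375), (80.7061996459961, 93.3658447265625), 82.40546417236328)
ears [[0.552 0.346 0.062]
 [0.548 0.345 0.068]
 [0.548 0.343 0.064]
 [0.547 0.338 0.07 ]
 [0.545 0.348 0.068]
 [0.544 0.344 0.071]
 [0.544 0.342 0.069]
 [0.544 0.338 0.07 ]
 [0.541 0.348 0.071]
 [0.541 0.345 0.07 ]
 [0.541 0.342 0.066]
 [0.541 0.338 0.069]
 [0.54  0.262 0.064]
 [0.539 0.258 0.069]
 [0.54  0.255 0.067]
 [0.536 0.264 0.069]
 [0.536 0.261 0.071]
 [0.536 0.254 0.07 ]
 [0.533 0.264 0.07 ]
 [0.532 0.26  0.072]
 [0.533 0.258 0.068]
 [0.534 0.256 0.058]
 [0.53  0.265 0.064]
 [0.529 0.26  0.072]
 [0.529 0.257 0.071]
 [0.531 0.256 0.06 ]]
```

View pics/crop.png

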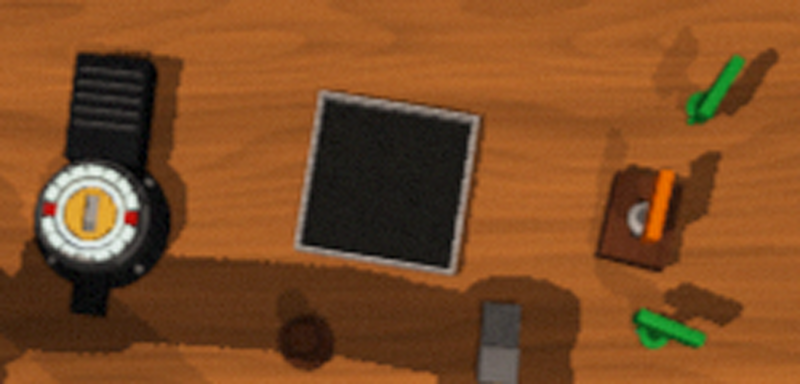

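The crop confirms it: the orange puller in the stand is at crop (660,205), the two green ones stand free, and the target tray is at crop (388,182). The carrier slot is at (92,212) in the crop.

```bash
cat >> h.py <<'E'
def plan(x,y,z,yaw=None):
    "shift in tool axes (cm) and twist (rad) from now"
    o=r.get_obs(); R=Ro.from_euler('xyz',o['tool_rot'],degrees=True).as_matrix()
    s=R.T@(np.array([x,y,z])-o['tool_pos'])*100
    t=None if yaw is None else -np.radians((yaw-o['tool_rot'][2]+180)%360-180)
    print('plan',s.round(2),t, 'rows',np.linalg.norm(s)/4.17,'pose',o['tool_pos'].round(4),o['tool_rot'].round(2),'t',o['clock'],'F',o['contact_force'].round(1),'j',o['joints'].round(0))
E
python3 - <<'E'
from h import *
print(np.array(cams.calibration('wrist')['tool_from_camera']).round(3))
plan(.49,.30,.25,165.7)
E
```

```text
[[ 0.001 -0.952 -0.307  0.079]
 [ 1.     0.001 -0.    -0.   ]
 [ 0.001 -0.307  0.952 -0.163]
 [ 0.     0.     0.     1.   ]]
plan [-32.33 -25.    -3.93] -0.17420117971238794 rows 9.846020592664859 pose [0.2981 0.6609 0.2107] [180.     0.   155.72] t 0.65 F [-0.3 -0.3 -0.1] j [-70.  34.  -0.  92.   0.  54.  -5.]
```

Request:
send_rows(
  motion=[
    {"dx":-2,"dy":-1.2},
    {"dx":-5.3,"dy":-3.3},
    {"dx":-8.6,"dy":-5.4},
    {"dx":-11.9,"dy":-7.4},
    {"dx":-15.2,"dy":-9.5},
    {"dx":-18.4,"dy":-11.5},
    {"dx":-21.6,"dy":-13.5},
    {"dx":-24.8,"dy":-15.5},
  ],
  claw=1,
)

```text
validation failed for argument at $.mo...
```

Request:
send_rows(
  motion=[
    {"dx":-3.2,"dy":-2,"twist":-0.04},
    {"dx":-6.2,"dy":-3.9,"twist":-0.09},
    {"dx":-9,"dy":-5.6,"twist":-0.13},
    {"dx":-11,"dy":-6.8,"twist":-0.174},
    {"dx":-12.1,"dy":-7.5,"twist":-0.174},
    {"dx":-12.1,"dy":-7.5,"twist":-0.174},
    {"dx":-12.1,"dy":-7.5,"twist":-0.174},
  ],
)

```text
validation failed for argument at $.mo...
```

```bash
cat > slot.py <<'E'
from h import *
o,im,d=shot('wrist','w1.png')
for l in ['carrier_slot','carrier','grinder_rim']:
    for m in spotter.mark_of('wrist',l)[:2]:
        print(l,round(m['score'],2),toworld('wrist',m['centre'],o).round(4)[0],px('wrist',m['centre']))
hsv=cv2.cvtColor(im,cv2.COLOR_RGB2HSV)
red=((hsv[...,0]<5)|(hsv[...,0]>174))&(hsv[...,1]>150)
P,u,v=cloud('wrist',d,o,red);k=(P[:,2]>.06)&(np.hypot(P[:,0]-.54,P[:,1]-.3)<.06);P=P[k]
a=P[P[:,1]>.3];b=P[P[:,1]<=.3]
print('ears',len(a),len(b),a.mean(0),b.mean(0))
a=(a.min(0)+a.max(0))/2;b=(b.min(0)+b.max(0))/2
print('mid',(a+b)/2,'yaw',np.degrees(np.arctan2(-(a-b)[0],(a-b)[1])))
P,u,v=cloud('wrist',d,o)
k=(np.hypot(P[:,0]-.541,P[:,1]-.301)<.025)&(P[:,2]<.058)&(P[:,2]>.03)
print('slot pts',k.sum(),'z',np.median(P[k,2]) if k.any() else 0, cv2.minAreaRect((P[k,:2]*1000).astype(np.float32)) if k.any() else 0)
print('rgb slot',im[v[k].astype(int),u[k].astype(int)].mean(0) if k.any() else 0)
plan(.526,-.263,.26,165.7)
E
python3 slot.py
```

```text
carrier 0.61 [0.4297 0.4946 0.0005] [207. 311.]
ears 0 0 [nan nan nan] [nan nan nan]slot.py:10: RuntimeWarning: Mean of empty slice.
  print('ears',len(a),len(b),a.mean(0),b.mean(0))
  ret = um.true_divide(
Traceback (most recent call last):
  File "slot.py", line 11, in <module>
    a=(a.min(0)+a.max(0))/2;b=(b.min(0)+b.max(0))/2
       ~~~~~^^^
ValueError: zero-size array to reduction operation minimum which has no identity
```

View pics/w1.png

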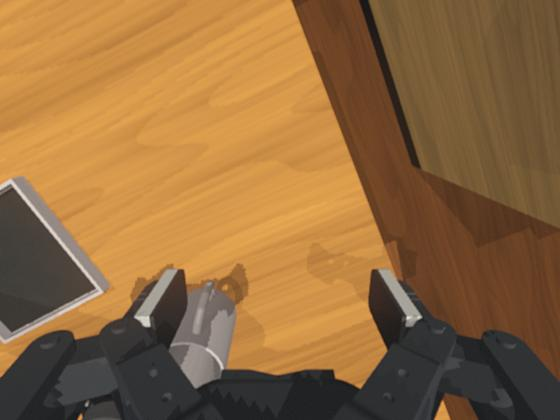

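The moves were refused, probably because a row needs all four fields, so the picture still shows the start pose: fingers, pitcher at (205,330), and a wrong tray at (40,260).

Request:
send_rows(
  motion=[
    {"dx":-2,"dy":-1.2,"dz":0,"twist":0},
    {"dx":-5.3,"dy":-3.3,"dz":0,"twist":0},
    {"dx":-8.6,"dy":-5.4,"dz":0,"twist":0},
    {"dx":-11.9,"dy":-7.4,"dz":0,"twist":0},
    {"dx":-15.2,"dy":-9.5,"dz":0,"twist":0},
    {"dx":-18.4,"dy":-11.5,"dz":0,"twist":0},
    {"dx":-21.6,"dy":-13.5,"dz":0,"twist":0},
    {"dx":-24.8,"dy":-15.5,"dz":0,"twist":0},
  ],
  claw=1,
)

```text
clock: 1.52
tool_pos: [0.4613, 0.416, 0.2109]
tool_rot: [180.0, 0.0, 155.7]
contact_force: [-0.4, 0.1, 0.2]
grip_width: 1.0
```

Request:
send_rows(
  motion=[
    {"dx":-3.2,"dy":-2,"dz":0,"twist":-0.04},
    {"dx":-6.2,"dy":-3.9,"dz":0,"twist":-0.09},
    {"dx":-9,"dy":-5.6,"dz":0,"twist":-0.13},
    {"dx":-11,"dy":-6.8,"dz":0,"twist":-0.174},
    {"dx":-12.1,"dy":-7.5,"dz":0,"twist":-0.174},
    {"dx":-12.1,"dy":-7.5,"dz":0,"twist":-0.174},
    {"dx":-12.1,"dy":-7.5,"dz":0,"twist":-0.174},
  ],
)

```text
clock: 2.1
tool_pos: [0.5397, 0.3, 0.2107]
tool_rot: [180.0, -0.0, 165.6]
contact_force: [-1.5, 0.9, 1.0]
grip_width: 1.0
```

```bash
python3 slot.py
```

```text
carrier_slot 0.73 [0.5433 0.3042 0.0715] [283. 195.]
carrier 0.78 [0.539  0.2989 0.034 ] [276. 183.]
ears 131 133 [0.54517301 0.34136832 0.06952825] [0.53495486 0.25990944 0.06961544]
mid [0.54027045 0.30051369 0.06843779] yaw -7.309958776864152
slot pts 486 z 0.039740126176100565 ((541.0746459960938, 306.9986572265625), (48.28197479248047, 36.76134490966797), 3.825208902359009)
rgb slot [193.02674897 181.10493827 168.71399177]
plan [-12.58 -55.04  -4.97] 0.0022175444617845937 rows 13.592043830140193 pose [0.5388 0.3015 0.2107] [ 1.7997e+02 -3.0000e-02  1.6583e+02] t 2.3 F [-0.2 -0.1  0.3] j [-33.  27.  -3. 106.   2.  47.  40.]
```

View pics/w1.png

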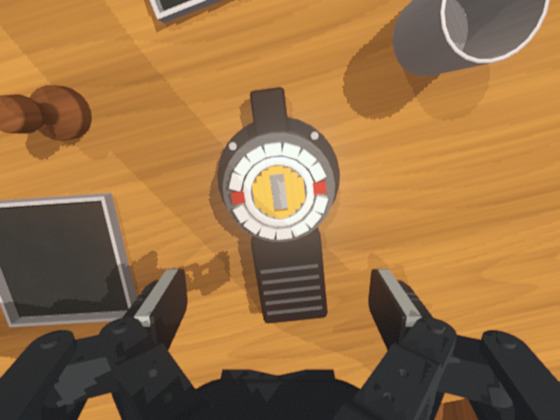

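Wrist view: carrier slot at (279,192), ears at (238,198) and (320,188), consistent with the top camera. The slot is near (0.540, 0.301) with yaw about -7. Moving on to the puller.

Request:
send_rows(
  motion=[
    {"dx":-0.4,"dy":-2,"dz":0,"twist":0},
    {"dx":-1.3,"dy":-5.8,"dz":0,"twist":0},
    {"dx":-2.2,"dy":-9.7,"dz":0,"twist":0},
    {"dx":-3.1,"dy":-13.6,"dz":0,"twist":0},
    {"dx":-4,"dy":-17.5,"dz":0,"twist":0},
    {"dx":-4.9,"dy":-21.4,"dz":0,"twist":0},
    {"dx":-5.8,"dy":-25.3,"dz":0,"twist":0},
    {"dx":-6.7,"dy":-29.2,"dz":0,"twist":0},
  ],
)

```text
clock: 2.97
tool_pos: [0.5323, -0.0003, 0.2109]
tool_rot: [180.0, 0.0, 165.8]
contact_force: [0.2, -0.1, 0.5]
grip_width: 0.998
```

Request:
send_rows(
  motion=[
    {"dx":-0.9,"dy":-3.9,"dz":0,"twist":0},
    {"dx":-1.8,"dy":-7.8,"dz":0,"twist":0},
    {"dx":-2.7,"dy":-11.7,"dz":0,"twist":0},
    {"dx":-3.6,"dy":-15.6,"dz":0,"twist":0},
    {"dx":-4.5,"dy":-19.4,"dz":0,"twist":0},
    {"dx":-5.2,"dy":-23,"dz":0,"twist":0},
    {"dx":-5.9,"dy":-25.8,"dz":0,"twist":0},
    {"dx":-5.9,"dy":-25.8,"dz":0,"twist":0},
  ],
)

```text
clock: 3.63
tool_pos: [0.5254, -0.2706, 0.2108]
tool_rot: [-179.8, 0.1, 165.3]
contact_force: [0.9, -0.9, 0.6]
grip_width: 0.999
```

Run:
```python
from h import *
# slot from saved wrist picture
im=cv2.imread('pics/w1.png')[:,:,::-1]; hsv=cv2.cvtColor(np.ascontiguousarray(im),cv2.COLOR_RGB2HSV)
sub=np.zeros(im.shape[:2],np.uint8); cv2.circle(sub,(279,192),24,1,-1)
m=((hsv[...,1]<110)&(sub>0)).astype(np.uint8)
n,L,st,c=cv2.connectedComponentsWithStats(m); i=1+st[1:,4].argmax()
v,u=np.nonzero(L==i); K=np.array(cams.calibration('wrist')['camera_matrix'])
oo={'tool_pos':[.5397,.3000,.2107],'tool_rot':[180,0,165.7]}
A=toworld('wrist',np.zeros(3),oo)[0]; B=toworld('wrist',np.c_[(u-K[0,2])/K[0,0],(v-K[1,2])/K[1,1],np.ones(len(u))],oo)
s=(.068-A[2])/(B[:,2]-A[2]); Q=A+(B-A)*s[:,None]
print('slot',st[i],cv2.minAreaRect((Q[:,:2]*1000).astype(np.float32)))
o,im,d=shot('wrist','w2.png')
for m in spotter.mark_of('wrist','puller_handle')[:3]: print(m['score'],toworld('wrist',m['centre'],o).round(4)[0],px('wrist',m['centre']))
hsv=cv2.cvtColor(im,cv2.COLOR_RGB2HSV)
m=(hsv[...,0]>6)&(hsv[...,0]<20)&(hsv[...,1]>200)&(hsv[...,2]>120)
P,u,v=cloud('wrist',d,o,m)
for lo in (.09,.14):
    k=(P[:,2]>lo)&(P[:,2]<.16)&(abs(P[:,0]-.53)<.07)&(abs(P[:,1]+.26)<.07); Q=P[k]
    print(k.sum(),Q.max(0)[2],Q.mean(0),cv2.minAreaRect((Q[:,:2]*1000).astype(np.float32)))
plan(.526,-.263,.105,165.7)
```

```text
slot [270 173  18  37 504] ((539.7862548828125, 300.8258361816406), (14.240060806274414, 36.358795166015625), 82.76713562011719)
0.8 [ 0.5246 -0.2596  0.1213] [290. 203.]
0.76 [ 0.4069 -0.2769  0.1056] [231.  62.]
0.69 [ 0.6484 -0.3316  0.1019] [251. 327.]
1582 0.14565685426941483 [ 0.5233848  -0.26338313  0.14176857] ((527.2765502929688, -264.04461669921875), (13.463163375854492, 69.20157623291016), 75.4499282836914)
1452 0.14565685426941483 [ 0.52594275 -0.26404459  0.14329791] ((527.274169921875, -264.0618591308594), (13.375873565673828, 69.1993637084961), 75.40213012695312)
plan [ 0.06  0.15 10.55] -0.0013940962532935103 rows 2.5296679807885 pose [ 0.5262 -0.2646  0.2105] [ 1.7999e+02 -1.0000e-02  1.6562e+02] t 3.7333 F [-0.3  0.2  0.5] j [ 21.  25.   0. 110.  -0.  45.  97.]
```

View pics/w2.png

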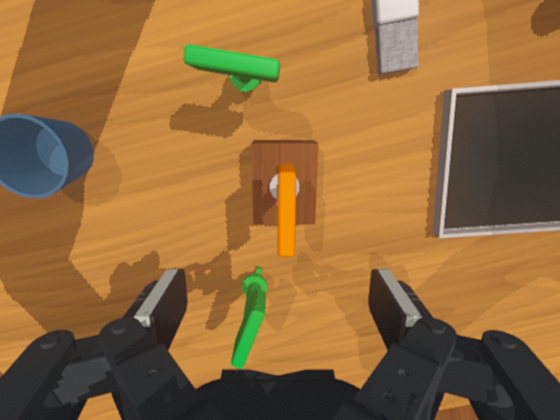

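Wrist view: the orange handle at (287,210) stands over the stand, between the green look-alikes at (232,62) and (250,315); no finger obstacles. Descend and grip.

Request:
send_rows(
  motion=[
    {"dx":-0.1,"dy":0.1,"dz":2,"twist":0},
    {"dx":-0.1,"dy":0.1,"dz":5,"twist":0},
    {"dx":-0.1,"dy":0.1,"dz":8,"twist":0},
    {"dx":-0.1,"dy":0.1,"dz":10,"twist":0},
    {"dx":-0.1,"dy":0.1,"dz":10.5,"twist":0},
    {"dx":-0.1,"dy":0.1,"dz":10.5,"twist":0},
    {"dx":-0.1,"dy":0.1,"dz":10.5,"twist":0},
  ],
)

```text
clock: 4.32
tool_pos: [0.5281, -0.2627, 0.1064]
tool_rot: [180.0, 0.0, 165.8]
contact_force: [-0.5, -0.2, 1.1]
grip_width: 1.003
```

Request:
send_rows(
  motion=[
    {"dx":0,"dy":0,"dz":0,"twist":0},
    {"dx":0,"dy":0,"dz":0,"twist":0},
    {"dx":0,"dy":0,"dz":0,"twist":0},
    {"dx":0,"dy":0,"dz":0,"twist":0},
    {"dx":0,"dy":0,"dz":0,"twist":0},
    {"dx":0,"dy":0,"dz":0,"twist":0},
    {"dx":0,"dy":0,"dz":0,"twist":0},
    {"dx":0,"dy":0,"dz":0,"twist":0},
  ],
  claw=-1,
  grip_force=70,
)

```text
clock: 4.98
tool_pos: [0.5275, -0.2641, 0.1062]
tool_rot: [-180.0, 0.0, 165.7]
contact_force: [-0.6, 0.5, 6.0]
grip_width: 0.146
```

Request:
send_rows(
  motion=[
    {"dx":0,"dy":0,"dz":0,"twist":0},
    {"dx":0,"dy":0,"dz":0,"twist":0},
    {"dx":0,"dy":0,"dz":0,"twist":0},
    {"dx":0,"dy":0,"dz":0,"twist":0},
  ],
)

```text
clock: 5.32
tool_pos: [0.5275, -0.2641, 0.1062]
tool_rot: [-180.0, 0.0, 165.7]
contact_force: [-0.9, 0.0, 6.6]
grip_width: 0.146
```

Request:
send_rows(
  motion=[
    {"dx":0,"dy":0,"dz":-1,"twist":0},
    {"dx":0,"dy":0,"dz":-2.5,"twist":0},
    {"dx":0,"dy":0,"dz":-4.5,"twist":0},
    {"dx":0,"dy":0,"dz":-7,"twist":0},
    {"dx":0,"dy":0,"dz":-9.5,"twist":0},
    {"dx":0,"dy":0,"dz":-11,"twist":0},
    {"dx":0,"dy":0,"dz":-11.5,"twist":0},
    {"dx":0,"dy":0,"dz":-11.5,"twist":0},
  ],
)

```text
clock: 5.98
tool_pos: [0.5277, -0.2641, 0.2222]
tool_rot: [-180.0, 0.1, 165.7]
contact_force: [0.1, -0.5, -1.8]
grip_width: 0.145
```

Run:
```python
from h import *
plan(.54,.3008,.221)
print(r.get_obs()['grip_width'])
o,im,d=shot('side','s1.png')
for m in spotter.mark_of('side','puller')[:3]: print(m['score'],toworld('side',m['centre'],o).round(4)[0],px('side',m['centre']))
```

```text
plan [12.78 55.04  0.07] None rows 13.550481057145207 pose [ 0.5277 -0.2641  0.2222] [-1.7998e+02  1.4000e-01  1.6568e+02] t 5.9833 F [ 0.1 -0.5 -1.8] j [ 21.  24.   0. 109.  -0.  46.  97.]
0.14528316385469664
0.93 [ 0.5342 -0.2665  0.1357] [370. 255.]
0.93 [ 0.6442 -0.3304  0.0024] [410. 284.]
0.78 [ 0.4105 -0.2728  0.0015] [326. 300.]
```

View pics/s1.png

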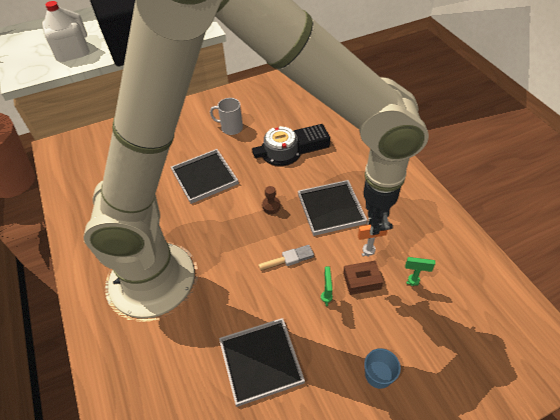

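Side view: the puller hangs upright in the fingers at (370,245), clear of the stand. Over to the grinder.

Request:
send_rows(
  motion=[
    {"dx":0.4,"dy":2,"dz":0,"twist":0},
    {"dx":1.3,"dy":5.8,"dz":0,"twist":0},
    {"dx":2.2,"dy":9.7,"dz":0,"twist":0},
    {"dx":3.1,"dy":13.6,"dz":0,"twist":0},
    {"dx":4,"dy":17.5,"dz":0,"twist":0},
    {"dx":4.9,"dy":21.4,"dz":0,"twist":0},
    {"dx":5.8,"dy":25.3,"dz":0,"twist":0},
    {"dx":6.7,"dy":29.2,"dz":0,"twist":0},
  ],
)

```text
clock: 6.75
tool_pos: [0.5334, 0.0374, 0.2193]
tool_rot: [-179.9, -0.1, 165.7]
contact_force: [0.6, 0.2, -1.3]
grip_width: 0.143
```

Request:
send_rows(
  motion=[
    {"dx":0.9,"dy":3.9,"dz":0,"twist":-0.02},
    {"dx":1.8,"dy":7.8,"dz":0,"twist":-0.05},
    {"dx":2.7,"dy":11.7,"dz":0,"twist":-0.08},
    {"dx":3.6,"dy":15.6,"dz":0,"twist":-0.1},
    {"dx":4.5,"dy":19.4,"dz":0,"twist":-0.124},
    {"dx":5.4,"dy":23.2,"dz":0,"twist":-0.124},
    {"dx":6.1,"dy":25.8,"dz":0,"twist":-0.124},
    {"dx":6.1,"dy":25.8,"dz":0,"twist":-0.124},
  ],
)

```text
clock: 7.42
tool_pos: [0.537, 0.3082, 0.2187]
tool_rot: [179.9, -0.2, 173.3]
contact_force: [0.6, 0.6, -2.1]
grip_width: 0.145
```

Run:
```python
from h import *
o,im,d=shot('wrist','w3.png')
for l in ('carrier_slot','puller'):
  for m in spotter.mark_of('wrist',l)[:2]: print(l,m['score'],toworld('wrist',m['centre'],o).round(4)[0],px('wrist',m['centre']))
plan(.5398,.3008,.172,172.8)
```

```text
carrier_slot 0.68 [0.5419 0.305  0.0727] [275. 196.]
puller 0.59 [0.5407 0.3058 0.1312] [275. 213.]
plan [-0.13  0.12  4.7 ] 0.00032785455353898535 rows 1.1282999592384566 pose [0.5385 0.2999 0.219 ] [-1.7986e+02 -1.2000e-01  1.7282e+02] t 7.5667 F [-0.  -0.4 -0.9] j [-31.  26.  -5. 106.   3.  48.  45.]
```

View pics/w3.png

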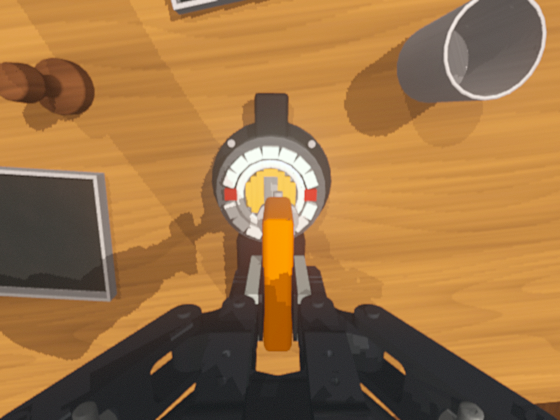

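Wrist view: the slot at (270,185) is just ahead of the shank at (275,205), as expected for the camera's parallax, and the handle runs along the slot. I'll lower the tip to just above the slot.

Request:
send_rows(
  motion=[
    {"dx":-0.1,"dy":0.1,"dz":1.5,"twist":0},
    {"dx":-0.1,"dy":0.1,"dz":3.5,"twist":0},
    {"dx":-0.1,"dy":0.1,"dz":5,"twist":0},
    {"dx":-0.1,"dy":0.1,"dz":5.6,"twist":0},
    {"dx":-0.1,"dy":0.1,"dz":5.6,"twist":0},
    {"dx":-0.1,"dy":0.1,"dz":5.6,"twist":0},
  ],
)

```text
clock: 8.07
tool_pos: [0.5406, 0.3005, 0.1647]
tool_rot: [-180.0, -0.0, 172.7]
contact_force: [-0.6, 0.4, -1.0]
grip_width: 0.14
```

Run:
```python
from h import *
plan(.5398,.3008,.136,172.8)
o,im,d=shot('wrist','w4.png')
cv2.imwrite('pics/w4.png',cv2.resize(im[120:300,180:380],None,fx=3,fy=3,interpolation=cv2.INTER_CUBIC)[:,:,::-1])
```

```text
plan [0.08 0.02 2.87] -0.0015253340408974538 rows 0.6891331868106414 pose [0.5406 0.3005 0.1647] [-1.7996e+02 -2.0000e-02  1.7271e+02] t 8.0667 F [-0.6  0.4 -1. ] j [-31.  30.  -5. 108.   4.  42.  45.]
```

View pics/w4.png

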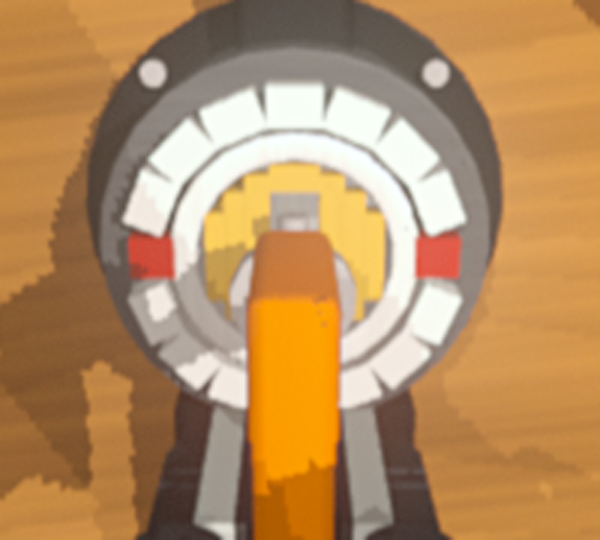

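Close view: the slot at (295,210), the handle at (293,270) and the midpoint of the ears at (295,257) are aligned to within a millimetre. Lowering in.

Request:
send_rows(
  motion=[
    {"dx":0.08,"dy":0,"dz":0.4,"twist":0},
    {"dx":0.08,"dy":0,"dz":0.7,"twist":0},
    {"dx":0.08,"dy":0,"dz":0.9,"twist":0},
    {"dx":0.08,"dy":0,"dz":1.1,"twist":0},
    {"dx":0.08,"dy":0,"dz":1.3,"twist":0},
    {"dx":0.08,"dy":0,"dz":1.5,"twist":0},
  ],
)

```text
clock: 8.62
tool_pos: [0.5396, 0.3017, 0.1495]
tool_rot: [180.0, 0.0, 172.8]
contact_force: [-0.8, 0.7, -1.7]
grip_width: 0.144
```

Request:
send_rows(
  motion=[
    {"dx":0,"dy":0,"dz":0.3,"twist":0},
    {"dx":0,"dy":0,"dz":0.6,"twist":0},
    {"dx":0,"dy":0,"dz":0.9,"twist":0},
    {"dx":0,"dy":0,"dz":1.1,"twist":0},
    {"dx":0,"dy":0,"dz":1.2,"twist":0},
    {"dx":0,"dy":0,"dz":1.3,"twist":0},
    {"dx":0,"dy":0,"dz":1.35,"twist":0},
  ],
)

```text
clock: 9.2
tool_pos: [0.5396, 0.3017, 0.1363]
tool_rot: [-180.0, 0.0, 172.8]
contact_force: [-1.7, -1.2, 3.7]
grip_width: 0.144
```

Request:
send_rows(
  motion=[
    {"dx":0,"dy":0,"dz":0.05,"twist":0},
    {"dx":0,"dy":0,"dz":0.1,"twist":0},
    {"dx":0,"dy":0,"dz":0.1,"twist":0},
  ],
)

```text
clock: 9.45
tool_pos: [0.5398, 0.3018, 0.1363]
tool_rot: [180.0, 0.0, 172.8]
contact_force: [-3.0, -1.4, 8.1]
grip_width: 0.144
```

Request:
send_rows(
  motion=[
    {"dx":0,"dy":0,"dz":0,"twist":0.06},
    {"dx":0,"dy":0,"dz":0,"twist":0.15},
    {"dx":0,"dy":0,"dz":0,"twist":0.24},
    {"dx":0,"dy":0,"dz":0,"twist":0.33},
    {"dx":0,"dy":0,"dz":0,"twist":0.4},
    {"dx":0,"dy":0,"dz":0,"twist":0.45},
    {"dx":0,"dy":0,"dz":0,"twist":0.5},
    {"dx":0,"dy":0,"dz":0,"twist":0.5},
  ],
)

```text
clock: 10.12
tool_pos: [0.5404, 0.3023, 0.1363]
tool_rot: [179.9, 0.1, 144.0]
contact_force: [-1.1, -0.0, 4.5]
grip_width: 0.145
```

Run:
```python
from h import *
plan(.5398,.3008,.136,172.8-82); print(r.get_obs()['ft_torque'])
```

```text
plan [-0.05 -0.16  0.03] 0.9281543973205606 rows 0.039747119302428933 pose [0.5404 0.3023 0.1363] [1.7987e+02 6.0000e-02 1.4398e+02] t 10.1167 F [-1.1 -0.   4.5] j [-37.  32.   3. 110.  -3.  38.  22.]
[-0.00805929  0.07492909 -0.0064    ]
```

Turning freely. Continue to about 82°.

Request:
send_rows(
  motion=[
    {"dx":0,"dy":0,"dz":0,"twist":0.08},
    {"dx":0,"dy":0,"dz":0,"twist":0.18},
    {"dx":0,"dy":0,"dz":0,"twist":0.28},
    {"dx":0,"dy":0,"dz":0,"twist":0.38},
    {"dx":0,"dy":0,"dz":0,"twist":0.46},
    {"dx":0,"dy":0,"dz":0,"twist":0.52},
    {"dx":0,"dy":0,"dz":0,"twist":0.56},
    {"dx":0,"dy":0,"dz":0,"twist":0.56},
  ],
)

```text
clock: 10.78
tool_pos: [0.5404, 0.3024, 0.1363]
tool_rot: [179.9, -0.0, 111.9]
contact_force: [0.8, 0.5, 5.8]
grip_width: 0.145
```

Request:
send_rows(
  motion=[
    {"dx":0,"dy":0,"dz":0,"twist":0.06},
    {"dx":0,"dy":0,"dz":0,"twist":0.14},
    {"dx":0,"dy":0,"dz":0,"twist":0.22},
    {"dx":0,"dy":0,"dz":0,"twist":0.3},
    {"dx":0,"dy":0,"dz":0,"twist":0.35},
    {"dx":0,"dy":0,"dz":0,"twist":0.37},
    {"dx":0,"dy":0,"dz":0,"twist":0.37},
    {"dx":0,"dy":0,"dz":0,"twist":0.37},
  ],
)

```text
clock: 11.45
tool_pos: [0.5405, 0.3023, 0.1363]
tool_rot: [179.9, -0.1, 90.9]
contact_force: [-0.4, 0.1, 5.5]
grip_width: 0.144
```

Run:
```python
from h import *
plan(.5398,.3008,.136,172.8-82); print(r.get_obs()['ft_torque'])
```

```text
plan [-0.15 -0.07  0.03] 0.001076601057520798 rows 0.04021955977277683 pose [0.5405 0.3023 0.1363] [ 1.7987e+02 -8.0000e-02  9.0860e+01] t 11.45 F [-0.4  0.1  5.5] j [-47.  33.  19. 111. -17.  38. -17.]
[-0.02764218 -0.01660989 -0.01868176]
```

Step up gently and check for the carrier's weight.

Request:
send_rows(
  motion=[
    {"dx":0,"dy":0,"dz":-0.1,"twist":0},
    {"dx":0,"dy":0,"dz":-0.3,"twist":0},
    {"dx":0,"dy":0,"dz":-0.6,"twist":0},
    {"dx":0,"dy":0,"dz":-0.9,"twist":0},
    {"dx":0,"dy":0,"dz":-1.2,"twist":0},
    {"dx":0,"dy":0,"dz":-1.5,"twist":0},
    {"dx":0,"dy":0,"dz":-1.5,"twist":0},
  ],
)

```text
clock: 12.03
tool_pos: [0.5397, 0.3018, 0.1508]
tool_rot: [180.0, -0.0, 90.9]
contact_force: [-0.1, -0.1, -6.5]
grip_width: 0.143
```

Request:
send_rows(
  motion=[
    {"dx":0,"dy":0,"dz":-0.4,"twist":0},
    {"dx":0,"dy":0,"dz":-1.2,"twist":0},
    {"dx":0,"dy":0,"dz":-2.1,"twist":0},
    {"dx":0,"dy":0,"dz":-3.1,"twist":0},
    {"dx":0,"dy":0,"dz":-4.2,"twist":0},
    {"dx":0,"dy":0,"dz":-5,"twist":0},
    {"dx":0,"dy":0,"dz":-5.5,"twist":0},
    {"dx":0,"dy":0,"dz":-5.5,"twist":0},
  ],
)

```text
clock: 12.7
tool_pos: [0.5401, 0.3019, 0.2068]
tool_rot: [179.9, -0.1, 90.9]
contact_force: [0.7, 0.6, -6.6]
grip_width: 0.143
```

Request:
send_rows(
  motion=[
    {"dx":0,"dy":0,"dz":0,"twist":0},
    {"dx":0,"dy":0,"dz":0,"twist":0},
  ],
)

```text
clock: 12.87
tool_pos: [0.5391, 0.3015, 0.2048]
tool_rot: [-180.0, 0.0, 90.9]
contact_force: [-0.3, -0.0, -6.4]
grip_width: 0.138
```

Run:
```python
from h import *
o,im,d=shot('side')
cv2.imwrite('pics/s2.png',cv2.resize(im[40:260,180:460],None,fx=2.5,fy=2.5)[:,:,::-1])
for l in ('carrier','puller','tray'):
  for m in spotter.mark_of('side',l)[:3]: print(l,m['score'],toworld('side',m['centre'],o).round(4)[0],px('side',m['centre']))
plan(.571,.002,.206)
```

```text
carrier 0.76 [0.5433 0.2993 0.097 ] [281. 131.]
carrier 0.47 [ 0.4311 -0.4983 -0.0009] [377. 373.]
puller 0.72 [ 4.127e-01 -2.752e-01 -1.000e-04] [327. 301.]
puller 0.68 [ 0.6408 -0.3351  0.0025] [410. 286.]
puller 0.67 [0.5457 0.2982 0.12  ] [281. 126.]
tray 0.86 [0.26   0.3067 0.0007] [204. 177.]
tray 0.76 [ 0.1844 -0.35    0.0027] [261. 362.]
tray 0.74 [ 0.5771  0.     -0.003 ] [331. 209.]
plan [-30.     2.72  -0.12] None rows 7.223289660085269 pose [0.5393 0.3015 0.2047] [-1.7996e+02  3.0000e-02  9.0860e+01] t 13.0667 F [-0.5  0.4 -7.1] j [-49.  29.  22. 108. -14.  47. -19.]
```

View pics/s2.png

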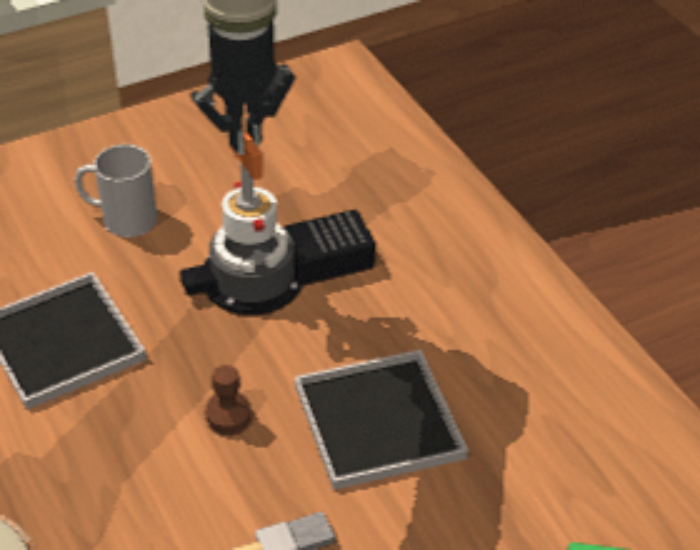

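Side crop: the carrier hangs level on the puller at (250,215), clear of the rim; the target tray is at (380,420). Moving across gently.

Request:
send_rows(
  motion=[
    {"dx":-0.7,"dy":0,"dz":0,"twist":0},
    {"dx":-2,"dy":0.1,"dz":0,"twist":0},
    {"dx":-4,"dy":0.3,"dz":0,"twist":0},
    {"dx":-6.3,"dy":0.5,"dz":0,"twist":0},
    {"dx":-8.8,"dy":0.7,"dz":0,"twist":0},
    {"dx":-11.3,"dy":1,"dz":0,"twist":0},
    {"dx":-13.8,"dy":1.2,"dz":0,"twist":0},
    {"dx":-16.3,"dy":1.4,"dz":0,"twist":0},
  ],
)

```text
clock: 13.73
tool_pos: [0.5558, 0.136, 0.2053]
tool_rot: [180.0, 0.0, 90.8]
contact_force: [-0.3, 1.2, -6.5]
grip_width: 0.144
```

Request:
send_rows(
  motion=[
    {"dx":-2.5,"dy":0.2,"dz":0,"twist":0},
    {"dx":-5,"dy":0.5,"dz":0,"twist":0},
    {"dx":-7.5,"dy":0.7,"dz":0,"twist":0},
    {"dx":-9.8,"dy":0.9,"dz":0,"twist":0},
    {"dx":-11.7,"dy":1.1,"dz":0,"twist":0},
    {"dx":-13,"dy":1.2,"dz":0,"twist":0},
    {"dx":-13.7,"dy":1.3,"dz":0,"twist":0},
    {"dx":-13.7,"dy":1.3,"dz":0,"twist":0},
  ],
)

```text
clock: 14.4
tool_pos: [0.571, -0.0002, 0.2053]
tool_rot: [180.0, 0.0, 90.7]
contact_force: [0.0, -0.0, -5.8]
grip_width: 0.143
```

Request:
send_rows(
  motion=[
    {"dx":0,"dy":0,"dz":0.5,"twist":0},
    {"dx":0,"dy":0,"dz":1.5,"twist":0},
    {"dx":0,"dy":0,"dz":3,"twist":0},
    {"dx":0,"dy":0,"dz":4.5,"twist":0},
    {"dx":0,"dy":0,"dz":6,"twist":0},
    {"dx":0,"dy":0,"dz":7,"twist":0},
    {"dx":0,"dy":0,"dz":7.6,"twist":0},
    {"dx":0,"dy":0,"dz":7.8,"twist":0},
  ],
)

```text
clock: 15.07
tool_pos: [0.5704, 0.0029, 0.1258]
tool_rot: [-179.9, 0.0, 90.9]
contact_force: [0.4, 0.6, -6.8]
grip_width: 0.14
```

Run:
```python
from h import *
plan(.571,.002,.114)
o,im,d=shot('side')
for l in ('carrier','tray'):
  for m in spotter.mark_of('side',l)[:3]: print(l,m['score'],toworld('side',m['centre'],o).round(4)[0],px('side',m['centre']))
```

```text
plan [-0.09  0.06  1.18] None rows 0.28418797519221933 pose [0.5704 0.0029 0.1258] [-179.89    0.     90.92] t 15.0667 F [ 0.4  0.6 -6.8] j [-18.  31.  18. 117. -17.  34.  12.]
carrier 0.72 [ 0.5753 -0.     -0.0007] [331. 209.]
carrier 0.68 [0.5732 0.0035 0.0201] [330. 204.]
tray 0.91 [ 0.2592  0.308  -0.0016] [204. 177.]
tray 0.87 [ 0.577   0.0006 -0.0017] [331. 209.]
tray 0.81 [ 0.1861 -0.3482 -0.0012] [261. 361.]
```

Request:
send_rows(
  motion=[
    {"dx":0,"dy":0,"dz":0.3,"twist":0},
    {"dx":0,"dy":0,"dz":0.6,"twist":0},
    {"dx":0,"dy":0,"dz":0.8,"twist":0},
    {"dx":0,"dy":0,"dz":0.95,"twist":0},
    {"dx":0,"dy":0,"dz":1.05,"twist":0},
    {"dx":0,"dy":0,"dz":1.15,"twist":0},
    {"dx":0,"dy":0,"dz":1.2,"twist":0},
    {"dx":0,"dy":0,"dz":1.2,"twist":0},
  ],
)

```text
clock: 15.88
tool_pos: [0.571, 0.0021, 0.1151]
tool_rot: [-180.0, 0.0, 90.9]
contact_force: [0.2, 1.1, -5.7]
grip_width: 0.143
```

Request:
send_rows(
  motion=[
    {"dx":0,"dy":0,"dz":0.08,"twist":0},
    {"dx":0,"dy":0,"dz":0.15,"twist":0},
    {"dx":0,"dy":0,"dz":0.2,"twist":0},
    {"dx":0,"dy":0,"dz":0.25,"twist":0},
    {"dx":0,"dy":0,"dz":0.25,"twist":0},
  ],
)

```text
clock: 16.3
tool_pos: [0.5715, 0.002, 0.113]
tool_rot: [179.9, -0.0, 90.9]
contact_force: [-0.1, -0.2, -2.0]
grip_width: 0.145
```

Force has dropped from -6 to -2, so the carrier is standing and the fingers hold only the puller. One more millimetre seats the collar.

Request:
send_rows(
  motion=[
    {"dx":0,"dy":0,"dz":0.05,"twist":0},
    {"dx":0,"dy":0,"dz":0.1,"twist":0},
    {"dx":0,"dy":0,"dz":0.1,"twist":0},
  ],
)

```text
clock: 16.55
tool_pos: [0.5715, 0.002, 0.1123]
tool_rot: [179.9, -0.0, 90.9]
contact_force: [-0.7, 0.0, 3.5]
grip_width: 0.144
```

Run:
```python
from h import *
plan(.571,.002,.112)
o,im,d=shot('side')
cv2.imwrite('pics/s3.png',cv2.resize(im[130:250,270:410],None,fx=4,fy=4)[:,:,::-1])
```

```text
plan [-0.   -0.05  0.03] None rows 0.014377620333652492 pose [0.5715 0.002  0.1123] [ 1.7993e+02 -1.0000e-02  9.0860e+01] t 16.55 F [-0.7  0.   3.5] j [-18.  32.  17. 118. -18.  32.  13.]
```

View pics/s3.png

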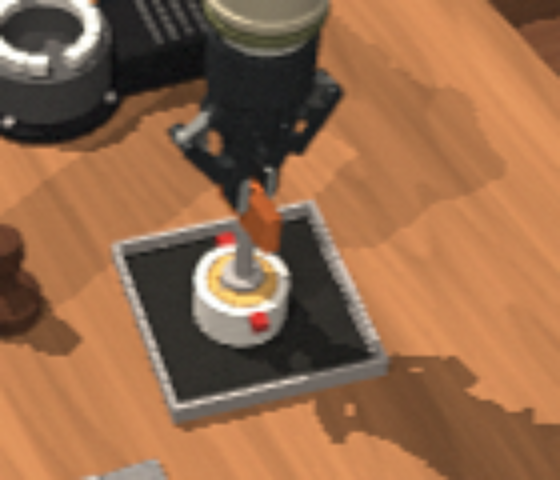

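Side crop: the carrier stands flat on the liner at (240,295) with the collar seated and the puller upright. Release and retreat upward.

Request:
send_rows(
  motion=[
    {"dx":0,"dy":0,"dz":0,"twist":0},
    {"dx":0,"dy":0,"dz":0,"twist":0},
    {"dx":0,"dy":0,"dz":0,"twist":0},
    {"dx":0,"dy":0,"dz":0,"twist":0},
    {"dx":0,"dy":0,"dz":0,"twist":0},
    {"dx":0,"dy":0,"dz":0,"twist":0},
    {"dx":0,"dy":0,"dz":0,"twist":0},
    {"dx":0,"dy":0,"dz":0,"twist":0},
  ],
  claw=0.6,
)

```text
clock: 17.27
tool_pos: [0.571, 0.0021, 0.1117]
tool_rot: [180.0, 0.0, 90.9]
contact_force: [0.9, -0.4, 0.0]
grip_width: 0.799
```

Request:
send_rows(
  motion=[
    {"dx":0,"dy":0,"dz":-0.5,"twist":0},
    {"dx":0,"dy":0,"dz":-2,"twist":0},
    {"dx":0,"dy":0,"dz":-4,"twist":0},
    {"dx":0,"dy":0,"dz":-6.5,"twist":0},
    {"dx":0,"dy":0,"dz":-9,"twist":0},
    {"dx":0,"dy":0,"dz":-11,"twist":0},
    {"dx":0,"dy":0,"dz":-12,"twist":0},
    {"dx":0,"dy":0,"dz":-12,"twist":0},
  ],
)

```text
clock: 17.93
tool_pos: [0.5721, 0.002, 0.234]
tool_rot: [179.8, -0.0, 90.9]
contact_force: [-0.2, -0.8, -0.2]
grip_width: 0.801
```

Run:
```python
from h import *
plan(.571,.002,.112)
o,im,d=shot('side')
cv2.imwrite('pics/s4.png',cv2.resize(im[100:250,250:420],None,fx=3.5,fy=3.5)[:,:,::-1])
for l in ('carrier','puller','puller_handle'):
  for m in spotter.mark_of('side',l)[:3]: print(l,m['score'],toworld('side',m['centre'],o).round(4)[0])
o,im,d=shot('wrist')
hsv=cv2.cvtColor(im,cv2.COLOR_RGB2HSV)
m=(hsv[...,0]>6)&(hsv[...,0]<20)&(hsv[...,1]>200)&(hsv[...,2]>120)
P,u,v=cloud('wrist',d,o,m);k=(P[:,2]>.12)&(P[:,2]<.15)
print(k.sum(),P[k].max(0),cv2.minAreaRect((P[k,:2]*1000).astype(np.float32)))
red=((hsv[...,0]<5)|(hsv[...,0]>174))&(hsv[...,1]>150)
P,u,v=cloud('wrist',d,o,red);k=(P[:,2]>.03)&(np.hypot(P[:,0]-.571,P[:,1])<.06);P=P[k]
a=P[P[:,1]>.0];b=P[P[:,1]<=.0];a=a.mean(0);b=b.mean(0);print(a,b,'carrier yaw',np.degrees(np.arctan2(-(a-b)[0],(a-b)[1])))
```

```text
plan [-1.00e-02 -1.60e-01  1.22e+01] None rows 2.9248896171163583 pose [0.5721 0.002  0.234 ] [ 1.7977e+02 -3.0000e-02  9.0860e+01] t 17.9333 F [-0.2 -0.8 -0.2] j [-22.  23.  23. 112. -12.  47.   8.]
carrier 0.88 [0.5709 0.0036 0.0088]
carrier 0.26 [0.4311 0.4958 0.0022]
carrier 0.17 [ 0.5771 -0.0009 -0.0023]
puller 0.91 [ 0.6433 -0.3339  0.0042]
puller 0.82 [ 0.5792 -0.0008  0.0248]
puller_handle 0.83 [ 0.4084 -0.2737  0.1087]
puller_handle 0.59 [ 0.6489 -0.3344  0.1058]
puller_handle 0.58 [0.5696 0.0045 0.1322]
907 [0.57767679 0.03622152 0.1499996 ] ((570.9840087890625, 1.6814613342285156), (13.237399101257324, 69.01154327392578), 0.7118643522262573)
[0.57813947 0.04134597 0.0453466 ] [ 0.55876039 -0.03986914  0.04560059] carrier yaw -13.420633195516434
```

View pics/s4.png

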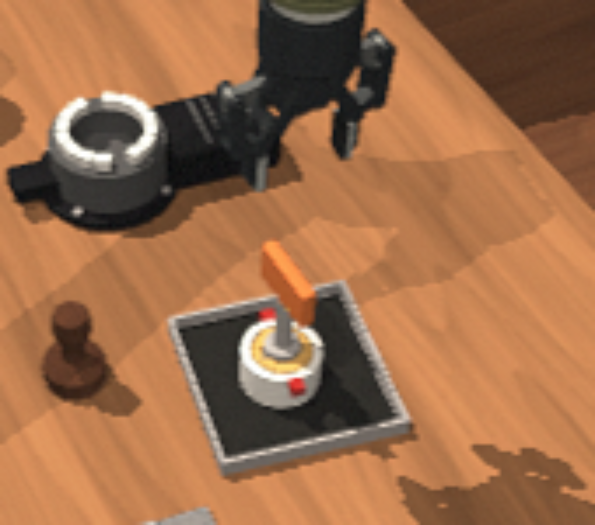

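The carrier stands flat, the puller is upright and about 76° off the slot line (1.3 rad, above the 0.9 limit), and the gripper is clear. Handing in.

```bash
python3 -c "
from rig import job; print(job.job_done())"
```

```text
the job is handed in; nothing more can be done
None
```

The burr carrier now stands on the liner of the farthest tray with the puller still threaded in it. I handed the job in at about 18 s of the 58 s allowed; no verdict is reported.

- **What I did:** I took the orange puller from its stand, dropped it to its collar in the slot and turned it about 82° clockwise. I then pulled the carrier straight up and carried it level to the tray. It went down gently: the upward push at the wrist stayed under 10 N in every reading. I let go only once the force showed the carrier was standing on the liner.
- **Final position:** The puller and carrier axis is about 2 mm from my estimate of the tray centre. The gripper is open, 12 cm up, and touches nothing.
- **Upright and flat:** In the last side picture the carrier is flat on the liner and the puller upright.
- **Bystanders:** I did not re-measure them at the end. Nothing came near them, and the tamper looks unmoved in the last picture.

**Checks that disagreed:**
- **Thread angle:** The carrier's yaw reads about -13°, against -7° when it was in the grinder. So the handle is about 104° from the slot, or 76° (1.3 rad) measured the other way round, which is still above the 0.9 rad needed. The carrier probably turned a few degrees once out of its notches, but I did not trace when.
- **Side-camera height:** The network's marks for the puller are loose (tip at z of about 25 mm, handle at 132 mm) but consistent with it being seated.

The first two move calls were refused because their rows left fields out; nothing moved, and I sent them again complete.

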